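Fit the lid set to the refilled tin, then take off only its dust cap

TASK

The refilled tin on the revolving rack stands open (red band): turn the rack until that tin clicks into place at the yellow pointer, then pick the lid set up from the counter by its knurled steel rim, so that the red dust cap rides along on it, and seat it squarely and fully home in the tin's mouth. Then lift only the red cap straight off, leaving the steel neck lid seated in the tin for customers to reach into, and finish still holding the cap level in the gripper, about 10 cm above the tin and touching nothing else. The cap must not come off the neck lid before that lid is seated, and leave the other things on the counter where they are.

Things in the scene. Friction and masses are not known exactly. Their poses are not given: they have to be found in the camera images.
- rack_deck (a joint): Deck angle (rad): 0 = open tin at the pointer; grows clockwise from above, so +1.57 is undone by a quarter turn counter-clockwise. Starts at 0.88 to 2.0, in a notch or between. Turns all round; light drag (0.05 N m), stays where left. A spring ball clicks into a notch each quarter turn and centres the deck from up to 2 degrees off; passing in or out takes 4 to 5 N at a peg.
- rack_base: Revolving rack, fixed foot and all it carries; origin on its axis at counter level, x away from the yellow pointer. Round green deck 254 mm across, top 38 mm up, with four 54 mm tins, 80 mm tall, on a 95 mm radius a quarter turn apart, and four pegs midway between. Closed tins end 156 mm up (rims 62 mm), the post on the axis 123 mm. Pointer on a block 44 mm tall, 174 mm from the axis.
- rack_axis (a point): Point on the rack's vertical axis, 118 mm above the counter (height of the open tin's rim).
- service_spot (a point): Where the centre of the open tin's mouth must come: 95 mm from rack_axis towards the yellow pointer (roughly the robot's side), 118 mm above the counter.
- tin_mouth (a point): Centre of the mouth of the open tin (grey, red band, tacks inside 30 mm below the rim), level with its rim, 118 mm above the counter; z up. 54 mm across outside, 49 mm inside. Turns with the deck.
- peg_a (a point): Mid-height of the dark wooden grip of the upright turning peg 45 degrees counter-clockwise (from above) of the open tin, 115 mm from the axis; fixed to the deck, turns with it. The grip: 18 mm across, 36 mm tall (134 to 170 mm above the counter); this point is 155 mm up. 42 mm free between it and the tins' rims on either side.
- peg_b (a point): The same point on the like peg 45 degrees clockwise of the open tin. Two more pegs stand opposite.
- neck_lid: Inner lid, steel, 70 to 110 g. Origin: centre of its underside, z up. Tapered plug 14 mm tall (36 mm across at the bottom, 44 above), knurled rim 62 mm across, 12 mm thick (14 to 26 mm up), open neck 44 mm across to 44 mm up. Stands on its plug on the counter. In the tin the plug drops in with 2 mm play all round, rim on the tin's rim, origin 14 mm below tin_mouth.
- cap_seat (a point): Point of the neck lid on its axis, 26 mm above its origin, on the top face of the knurled rim: here the dust cap's underside rests.
- dust_cap: Outer lid: red plastic cap, closed on top, open below, 54 mm across, 26 mm tall, 28 g. Origin: centre of its open underside, z up. Sits loosely (2 mm play) over the neck, its edge on the knurled rim, which stands out 4 mm all round. Lifted by the rim, both parts come; lifted by the cap, the cap comes alone.
- spare_cap: A like cap in blue, alone on the counter; leave it. Origin at the centre of its underside.
- nipple: Grey pipe nipple standing upright, 33 mm across, 76 mm tall; leave it. Origin at the underside.
- elbow: Dark pipe elbow, about 62 x 42 x 58 mm; leave it. Origin at the underside.
- scoop: Small aluminium scoop with wooden handle, 175 mm long, 34 mm high, lying at the left; leave it. Origin under its bowl.
- spanner: Open-end spanner, 180 mm long, lying near the robot; leave it. Origin at its underside.
- screw_carton: Cardboard carton of screws, 75 x 105 x 50 mm, at the right; leave it. Origin at the underside.
- washer_jar: Glass jar with black lid, 60 mm across, 85 mm tall, at the right; leave it. Origin at the underside.

How it is judged:
By the outcome, as a careful person would: the job done as asked, in the order asked, and still so for the second after the job is handed in, while the arm keeps its last pose, push and grip.
It also fails if it takes over 64 s, if anything falls off the work surface, if the arm or the gripper's body presses on something with over 40 N, if the wrist force passes 120 N, or if a joint passes its speed limit or range.

ROBOT

A 7-joint arm with a two-finger parallel gripper is mounted at the origin on the work surface. World frame = base frame: x ahead of the robot, y to its left, z up, the work surface at z = 0. Lengths are in m, angles in rad, forces in N, time in s.
With the tool pointing down it reaches from about 0.425 to 0.925 m from the base axis. Payload 6.8 kg.
Tool frame: the origin (TCP) lies on the front face of the gripper's body, between the roots of the fingers; the fingertips stand 73 mm ahead of it and the grasp point (between the pads) lies 54 mm ahead of it; z points along the fingers, y is the direction in which the jaws open and shut (so a half turn about z gives the same grasp; the last joint's range is limited). The gripper opens to 85 mm and grips with 20 to 120 N. Pads are 22 mm wide; open, the fingers measure 114 mm over their backs; the gripper's body (76 mm by 85 mm) begins 54 mm behind the grasp point. The pads swing forward as they close: fully open they stand 13 mm farther back than shut.
Start: joints at [1.082, 0.477, 0.022, 1.555, -0.011, 1.109, -0.083], TCP at [0.251, -0.627, 0.304] pointing down, gripper open.
Joint ranges: [-2.96, 2.96], [-0.34, 2.1], [-1.41, 1.46], [0.24, 2.44], [-1.37, 4.51], [0.17, 1.92], [-2.96, 2.96]. Speed limits (rad/s): [2.39, 2.39, 3.14, 3.14, 3.14, 3.14, 3.14].

INTERFACE

Orientations are given as a unit quaternion [w, x, y, z].
In Python, from station import get_obs, read_camera, hand_in, spot_in, cut_out, spot_point gives the robot as it stands. The module is installed in compiled form; this text tells all that it offers.
- The arm moves only by the tool move_arm, never from a script. Its arguments are lists of equal length, an entry for each row: "gripper": the opening, from 0 (shut) to 1 (fully open); "xyz": the shift along the tool's x, y, z in cm, a list of three; "twist": the turn about the tool's z in rad. A call has 1 to 5 rows; each row is the pose to reach, as a shift and turn from the pose commanded when the call began, along the tool's axes at that moment; what a row does not reach only later rows make up. A row lasts 1/12 s, in which the tool goes at most 41.7 mm and 7.16 degrees, less where a joint would pass 70% of its speed; a pose out of reach is approached as far as the arm can. A call with a gripper value outside its range is refused whole. The fingers move at their own pace and stop on an object; "squeeze" is the grip in N (left out, the last holds). Time passes only in rows, so rows that repeat a pose let the fingers close. It gives the time, the measured TCP pose, the force and the opening at its end, in the units of the state.
- get_obs(): the state, without advancing time (a new reading comes with each control period).
- read_camera(name): name is "scene" or "top" or "wrist"; returns a dict with "pixels" (480x640x3 uint8, red, green, blue), "fx", "fy", "cx", "cy" (pixels), "R" (3x3) and "t" (3): a world point X has camera coordinates R X + t. Camera axes: x right, y down, z forward; pixel columns grow to the right and rows downward; lengths in m; the calibration is good to about 2 mm. A picture is of the moment at which its call begins. There is no depth.
- hand_in(): hands the job in, once; it reports no verdict.
Trained networks look in the newest picture that a camera, given by its name, has taken for a name from the list of things; names that differ only in an ending like _2 or _b are one class to them, and where a whole thing is asked for, a point or a joint stands for the part that bears it (a point fixed in the world has none). Each returns a list of dicts, best first, with "p" (0 to 1); they miss things now and then, are a little off and sometimes report something else, mostly with a low value. They report only what shows in the picture. A call takes as long as a camera call.
- spot_in(query, camera): "centre" ([x, y, z] in m, in world coordinates, good to about 4 mm: the middle of the surface that is visible of it).
- cut_out(query, camera): "pixels" (480x640 bool, what is visible of it).
- spot_point(query, camera): "centre" ([x, y, z] in m, in world coordinates, good to about 4 mm: a listed point, or the origin of a listed thing).
The state is a dict: "t": time; "q": joint angles; "joint_vel": joint speeds; "joint_torque": joint torques, N m; "eef_pos": TCP position; "tool_rot": TCP orientation; "contact_force": force on the tool from outside, world axes, zero at the start; "torque": the same for the moment, N m; "gripper_width": opening from 0.0 (shut) to 1.0 (fully open).
Only numpy, scipy, OpenCV 4.12 (cv2) and the standard library are available. Lean on these libraries where they do the work, as an engineer would, in place of code of your own. Each camera call takes 0.05 s, during which the arm holds its last target.

## Working session

There is one attempt and no reset: what is moved stays moved. The work goes in short steps, Python scripts to look and compute and a tool call to move; the robot and the scene stay as the last step left them, time stands still between calls to the robot, and variables do not carry over. Pictures are saved under pics/ and viewed, and the job is handed in when it is done.

Besides the shell and the picture viewer there is one more tool, called after "Emit:" as name(argument=value, ...) on one line, values as JSON. move_arm: Moves the arm, as the interface text tells. Its arguments: {"type":"object","properties":{"gripper":{"type":"array","items":{"type":"number"}},"xyz":{"type":"array","items":{"type":"array","items":{"type":"number"}}},"twist":{"type":"array","items":{"type":"number"}},"squeeze":{"type":"number"}},"required":["gripper","xyz","twist"]}

```bash
mkdir -p pics
cat > h.py <<'E'
import numpy as np, cv2
from station import *
def snap(cam,name):
    im=read_camera(cam); cv2.imwrite(f'pics/{name}.png',im['pixels'][:,:,::-1]); return im
def pts(cam,qs):
    for q in qs:
        r=spot_point(q,cam); print(cam,q,[(np.round(d['centre'],3).tolist(),round(d['p'],2)) for d in r[:3]])
E
python3 - <<'E'
from h import *
o=get_obs(); print({k:np.round(v,3).tolist() for k,v in o.items()})
for c in ['scene','top']:
    snap(c,c+'0'); pts(c,['rack_base','tin_mouth','service_spot','peg_a','neck_lid','dust_cap','spare_cap','nipple','elbow','rack_axis'])
E
```

```text
{'t': 0.0, 'q': [1.082, 0.478, 0.022, 1.556, -0.012, 1.109, -0.083], 'joint_vel': [-0.001, 0.0, -0.001, 0.002, 0.0, 0.0, 0.001], 'joint_torque': [-0.001, -59.646, 1.607, -28.12, 0.012, 0.009, 0.0], 'eef_pos': [0.251, -0.626, 0.303], 'tool_rot': [-0.001, 0.982, 0.189, -0.0], 'contact_force': [0.464, -0.575, 0.079], 'torque': [0.044, -0.031, -0.029], 'gripper_width': 1.0}
scene rack_base [([0.556, -0.11, 0.001], 0.89)]
scene tin_mouth [([0.554, -0.019, 0.116], 0.76)]
scene service_spot [([0.456, -0.103, 0.126], 0.59)]
scene peg_a [([0.642, -0.036, 0.158], 0.73), ([0.476, -0.026, 0.157], 0.58)]
scene neck_lid [([0.528, 0.174, 0.002], 0.6)]
scene dust_cap [([0.53, 0.175, 0.025], 0.71), ([0.455, -0.105, 0.124], 0.2)]
scene spare_cap [([0.674, 0.284, -0.004], 0.58), ([0.628, 0.41, 0.001], 0.24)]
scene nipple [([0.627, 0.411, -0.0], 0.69), ([0.557, -0.02, 0.121], 0.52)]
scene elbow [([0.692, 0.161, -0.002], 0.79)]
scene rack_axis [([0.553, -0.114, 0.116], 0.83)]
top rack_base [([0.554, -0.113, -0.003], 0.9), ([0.454, -0.108, 0.115], 0.6)]
top tin_mouth [([0.554, -0.015, 0.118], 0.56)]
top service_spot [([0.459, -0.107, 0.118], 0.82)]
top peg_a [([0.475, -0.027, 0.159], 0.74), ([0.639, -0.036, 0.158], 0.61), ([0.558, -0.016, 0.12], 0.33)]
top neck_lid [([0.522, 0.178, -0.002], 0.47), ([0.637, 0.411, 0.002], 0.24)]
top dust_cap [([0.526, 0.174, 0.025], 0.83)]
top spare_cap [([0.672, 0.282, 0.002], 0.77)]
top nipple [([0.637, 0.41, 0.001], 0.7)]
top elbow [([0.689, 0.163, -0.002], 0.61)]
top rack_axis [([0.556, -0.111, 0.117], 0.8), ([0.69, 0.162, -0.002], 0.34)]
```

View pics/scene0.png

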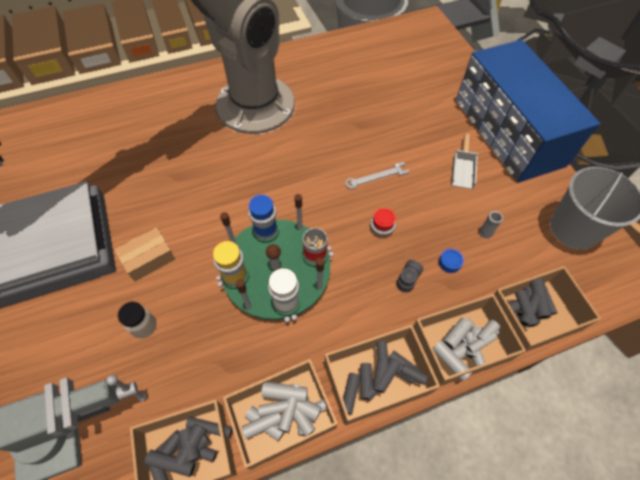

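View pics/top0.png

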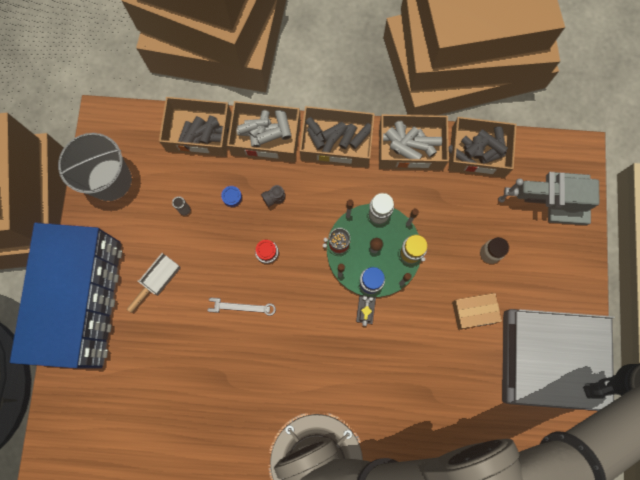

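Run:
```python
import cv2
t=cv2.imread('pics/top0.png'); s=cv2.imread('pics/scene0.png')
a=cv2.resize(t[185:335,310:440],None,fx=4,fy=4,interpolation=cv2.INTER_CUBIC)
b=cv2.resize(t[225:275,230:300],None,fx=8,fy=8,interpolation=cv2.INTER_CUBIC)
cv2.imwrite('pics/z1.png',a);cv2.imwrite('pics/z2.png',b)
```

```text
(no output)
```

View pics/z1.png

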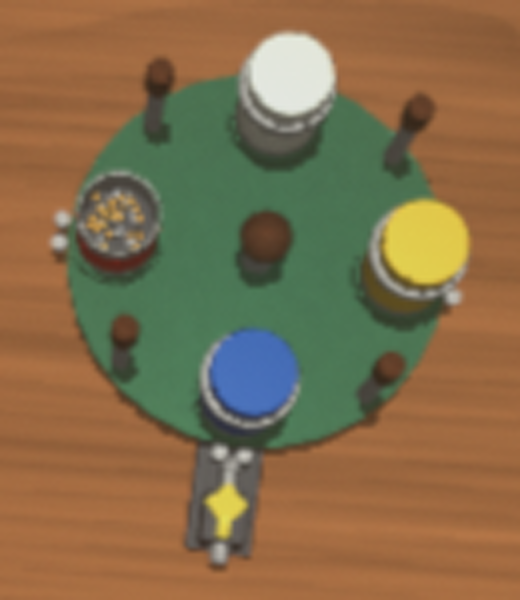

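View pics/z2.png

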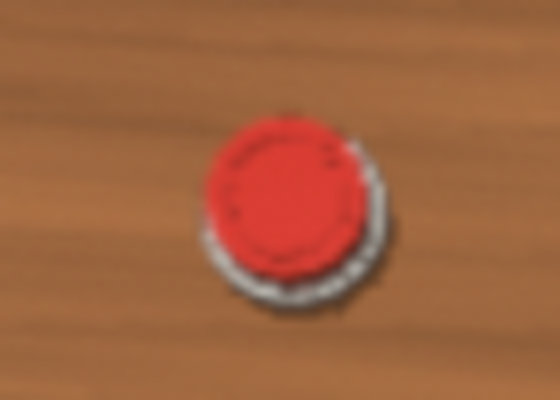

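```bash
cat >> h.py <<'E'
def bp(im,u,v,z):
    d=np.array([(u-im['cx'])/im['fx'],(v-im['cy'])/im['fy'],1.0]); R=np.array(im['R']);t=np.array(im['t'])
    c=-R.T@t; w=R.T@d; s=(z-c[2])/w[2]; return c+s*w
E
python3 - <<'E'
from h import *
im=read_camera('top')
P={}
for n,u,v,z in [('peg1',159,74,.168),('peg2',418,112,.168),('peg3',124,331,.168),('peg4',389,368,.168),('white',291,74,.156),('yellow',425,241,.156),('blue',253,373,.156),('tin',118,214,.118),('ptr',225,505,.046),('post',267,237,.123)]:
    P[n]=bp(im,(u+.5)/4-.5+310,(v+.5)/4-.5+185,z); print(n,P[n].round(4))
print('pegc',np.mean([P['peg%d'%i] for i in (1,2,3,4)],0),'lidc',(P['white']+P['blue'])/2,(P['tin']+P['yellow'])/2)
print('cap', bp(im,(287+.5)/8-.5+230,(197+.5)/8-.5+225,.052))
print('cam',-np.array(im['R']).T@im['t'])
for c in('top','scene'):
    i=read_camera(c)
    for q in ['dust_cap','neck_lid']:
        r=cut_out(q,c)[0]; m=r['pixels']; y,x=np.nonzero(m); print(c,q,r['p'],m.sum(),x.mean(),y.mean(), bp(i,x.mean(),y.mean(),.05 if q=='dust_cap' else .02))
E
```

```text
peg1 [ 0.6383 -0.0326  0.168 ]
peg2 [ 0.626  -0.1937  0.168 ]
peg3 [ 0.4757 -0.0221  0.168 ]
peg4 [ 0.4651 -0.1834  0.168 ]
white [ 0.6479 -0.1151  0.156 ]
yellow [ 0.5476 -0.2033  0.156 ]
blue [ 0.4578 -0.1024  0.156 ]
tin [ 0.5588 -0.0139  0.118 ]
ptr [ 0.3873 -0.0972  0.046 ]
post [ 0.5499 -0.1085  0.123 ]
pegc [ 0.55127839 -0.10794103  0.168     ] lidc [ 0.55280489 -0.10876438  0.156     ] [ 0.55321524 -0.10863388  0.137     ]
cap [0.528971  0.1768302 0.052    ]
cam [0.23094471 0.00209573 1.61533162]
top dust_cap 0.79 353 265.728045325779 250.54390934844193 [0.52577987 0.17594799 0.05      ]Traceback (most recent call last):
  File "<stdin>", line 12, in <module>
IndexError: list index out of range
```

```bash
cat >> h.py <<'E'
from scipy.spatial.transform import Rotation as Ro
def rot(o): w,x,y,z=o['tool_rot']; return Ro.from_quat([x,y,z,w]).as_matrix()
def phi(o): R=rot(o); return np.degrees(np.arctan2(R[1,0],R[0,0]))
def goto(x,y,z,ph=None,base=None):
    """x,y,z of the TCP"""
    o=get_obs(); R=rot(o); p=np.array(o['eef_pos'])
    ph0=phi(o); d=R.T@(np.array([x,y,z])-p)*100
    tw=0 if ph is None else -np.radians((ph-ph0+180)%360-180)
    print('t',round(o['t'],2),'pos',p.round(4),'phi',round(ph0,2),'F',np.round(o['contact_force'],1),'g',round(o['gripper_width'],3),'q',np.round(o['q'],2)); print('shift cm',d.round(2),'twist',round(tw,4))
E
python3 -c "
from h import *
goto(.638,-.033,.303,42)"
```

```text
t 1.3 pos [ 0.2509 -0.6267  0.3039] phi 21.81 F [-0.9  0.7 -0.5] g 1.001 q [ 1.08  0.48  0.02  1.56 -0.01  1.11 -0.08]
shift cm [ 58.   -40.73   0.09] twist -0.3523
```

Emit:
move_arm(gripper=[0.5,0.5,0.5,0.5,0.5], xyz=[[58,-40.7,0],[58,-40.7,0],[58,-40.7,0],[58,-40.7,0],[58,-40.7,0]], twist=[-0.35,-0.35,-0.35,-0.35,-0.35], squeeze=30)

```text
t: 1.72
eef_pos: [0.3654, -0.4505, 0.3041]
tool_rot: [0.0, 0.934, 0.357, 0.0]
contact_force: [0.7, -0.8, 0.3]
gripper_width: 0.5
```

```bash
python3 -c "
from h import *
goto(.638,-.033,.303,42)"
```

```text
t 1.72 pos [ 0.3654 -0.4505  0.3041] phi 41.87 F [ 0.7 -0.8  0.3] g 0.5 q [ 0.88  0.33 -0.12  1.78  0.05  1.04 -0.1 ]
shift cm [ 48.17 -12.9    0.11] twist -0.0022
```

Emit:
move_arm(gripper=[0.5,0.5,0.5,0.5,0.5], xyz=[[48.2,-12.9,0],[48.2,-12.9,0],[48.2,-12.9,0],[48.2,-12.9,0],[48.2,-12.9,0]], twist=[0,0,0,0,0])

```text
t: 2.13
eef_pos: [0.4794, -0.276, 0.3043]
tool_rot: [0.0, 0.934, 0.357, 0.0]
contact_force: [0.9, -0.3, -0.1]
gripper_width: 0.498
```

```bash
python3 -c "
from h import *
goto(.638,-.033,.303,42)"
```

```text
t 2.13 pos [ 0.4794 -0.276   0.3043] phi 41.85 F [ 0.9 -0.3 -0.1] g 0.498 q [ 0.59  0.29 -0.22  1.84  0.07  1.02 -0.5 ]
shift cm [28.03 -7.52  0.13] twist -0.0026
```

Emit:
move_arm(gripper=[0.5,0.5,0.5,0.5,0.5], xyz=[[28,-7.5,0],[28,-7.5,0],[28,-7.5,0],[28,-7.5,0],[28,-7.5,0]], twist=[0,0,0,0,0])

```text
t: 2.55
eef_pos: [0.5933, -0.1016, 0.3042]
tool_rot: [0.0, 0.934, 0.357, 0.0]
contact_force: [-0.0, -1.2, -0.8]
gripper_width: 0.506
```

Emit:
move_arm(gripper=[0.5,0.5,0.5], xyz=[[7.8,-2.1,0],[7.8,-2.1,0],[7.8,-2.1,0]], twist=[0,0,0])

```text
t: 2.8
eef_pos: [0.6395, -0.0253, 0.3041]
tool_rot: [-0.002, 0.932, 0.363, 0.002]
contact_force: [-0.5, 1.3, -0.1]
gripper_width: 0.508
```

```bash
python3 -c "
from h import *
snap('wrist','w1'); goto(.638,-.033,.212,42)
pts('wrist',['peg_a','tin_mouth','rack_axis'])
pts('top',['peg_a','peg_b'])"
```

```text
t 2.85 pos [ 0.638  -0.0297  0.3038] phi 42.33 F [-0.6 -0.5 -1.1] g 0.501 q [ 0.18  0.44 -0.32  1.63  0.15  1.1  -1.  ]
shift cm [-0.25  0.26  9.18] twist 0.0058
wrist peg_a [([0.636, -0.035, 0.155], 0.82)]
wrist tin_mouth [([0.56, -0.019, 0.118], 0.98)]
wrist rack_axis [([0.549, -0.112, 0.115], 0.96)]
top peg_a [([0.476, -0.024, 0.159], 0.94), ([0.641, -0.036, 0.155], 0.7)]
top peg_b [([0.476, -0.024, 0.159], 0.94), ([0.641, -0.036, 0.155], 0.7)]
```

View pics/w1.png

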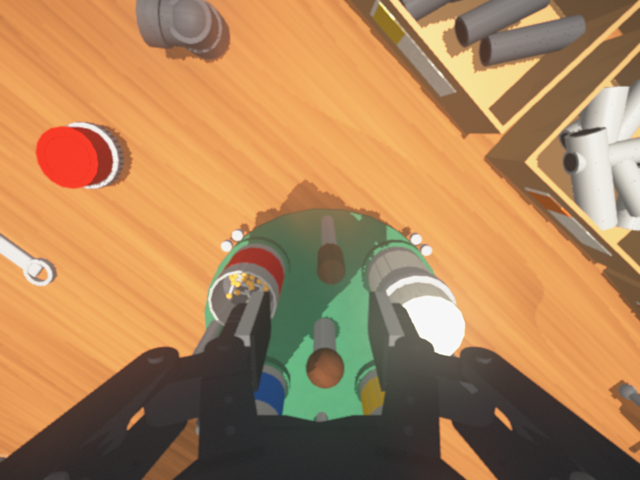

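```bash
python3 -c "
from h import *
im=read_camera('wrist')
for n,u,v,z in [('pegtop',331,268,.168),('post',325,370,.121),('tinmouth',242,300,.118)]: print(n,bp(im,u,v,z))
i=np.array(im['R']); print(-i.T@im['t'])
"
```

```text
pegtop [ 0.63586897 -0.04707214  0.168     ]
post [ 0.55231332 -0.11814487  0.121     ]
tinmouth [ 0.55559874 -0.02740141  0.118     ]
[0.69219012 0.01286293 0.37408137]
```

```bash
python3 -c "
from h import *
snap('wrist','w2')
i=cv2.imread('pics/w2.png'); cv2.imwrite('pics/w2z.png',cv2.resize(i[190:440,190:480],None,fx=2.5,fy=2.4))
goto(.638,-.033,.212,42)
"
```

```text
t 3.2 pos [ 0.6362 -0.0373  0.3041] phi 41.73 F [ 0.1 -0.1  0. ] g 0.498 q [ 0.19  0.43 -0.31  1.63  0.15  1.1  -1.  ]
shift cm [ 0.43 -0.21  9.21] twist -0.0047
```

View pics/w2z.png

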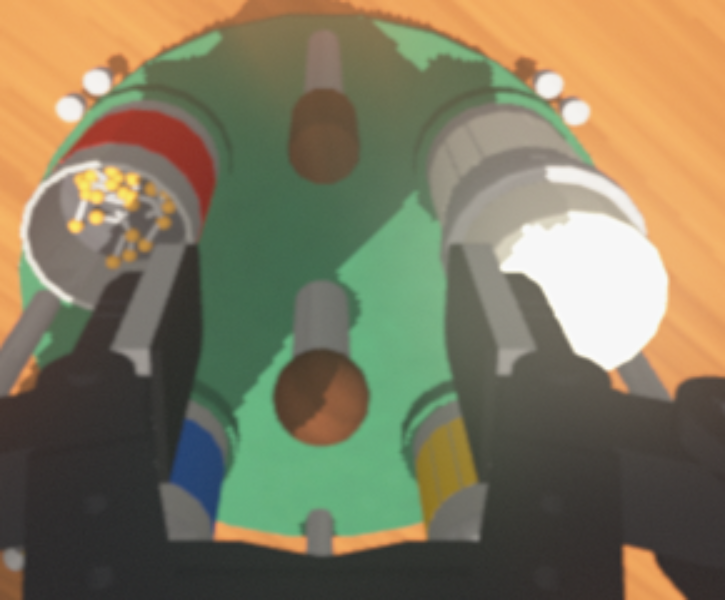

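```bash
python3 -c "
from h import *
im=read_camera('wrist')
for n,u,v,z in [('pegtop',190+323/2.5,190+151/2.4,.168),('post',190+322/2.5,190+397/2.4,.122),('tinmouth',190+110/2.5,190+235/2.4,.118)]: print(n,bp(im,u,v,z))
i=np.array(im['R']); print(-i.T@im['t'])
goto(.638,-.033,.212,42)
"
```

```text
pegtop [ 0.63850847 -0.03469347  0.168     ]
post [ 0.56010062 -0.10406748  0.122     ]
tinmouth [ 0.55976564 -0.0159068   0.118     ]
[0.69226098 0.01325153 0.37427653]
t 3.25 pos [ 0.6362 -0.0371  0.3041] phi 41.74 F [-0.3  1.   0.2] g 0.499 q [ 0.19  0.43 -0.31  1.63  0.15  1.1  -1.  ]
shift cm [ 0.41 -0.19  9.21] twist -0.0045
```

Emit:
move_arm(gripper=[0.5,0.5,0.5,0.5,0.5], xyz=[[0.4,-0.1,2],[0.4,-0.1,4.5],[0.4,-0.1,7],[0.4,-0.1,8.7],[0.4,-0.1,9.4]], twist=[0,0,0,0,0])

```text
t: 3.67
eef_pos: [0.6373, -0.033, 0.2071]
tool_rot: [-0.001, 0.934, 0.357, -0.002]
contact_force: [-0.8, 0.1, -0.3]
gripper_width: 0.498
```

Emit:
move_arm(gripper=[0.1,0.1,0.1,0.1,0.1], xyz=[[0,0,0],[0,0,0],[0,0,0],[0,0,0],[0,0,0]], twist=[0,0,0,0,0])

```text
t: 4.08
eef_pos: [0.6395, -0.033, 0.2108]
tool_rot: [0.001, 0.934, 0.357, 0.001]
contact_force: [2.2, -3.6, -3.4]
gripper_width: 0.203
```

```bash
python3 -c "
from h import *
goto(.638,-.034,.212,42)"
```

```text
t 4.08 pos [ 0.6395 -0.033   0.2108] phi 41.83 F [ 2.2 -3.6 -3.4] g 0.203 q [ 0.17  0.53 -0.3   1.71  0.19  0.92 -1.04]
shift cm [-0.18 -0.02 -0.12] twist -0.0029
```

Emit:
move_arm(gripper=[0.1,0.1,0.1,0.1,0.1], xyz=[[-0.02,-0.72,0],[-0.09,-1.44,0],[-0.2,-2.15,0],[-0.36,-2.86,0],[-0.56,-3.55,0]], twist=[-0.063,-0.126,-0.188,-0.251,-0.314])

```text
t: 4.5
eef_pos: [0.6108, -0.0097, 0.2108]
tool_rot: [0.0, 0.866, 0.5, 0.0]
contact_force: [-0.2, -3.0, -2.0]
gripper_width: 0.199
```

```bash
python3 -c "
from h import *
goto(.638,-.034,.212,60)"
```

```text
t 4.5 pos [ 0.6108 -0.0097  0.2108] phi 60.02 F [-0.2 -3.  -2. ] g 0.199 q [ 0.2   0.5  -0.38  1.78  0.23  0.91 -0.8 ]
shift cm [-0.75  3.57 -0.12] twist 0.0003
```

Emit:
move_arm(gripper=[0.1,0.1,0.1,0.1,0.1], xyz=[[-0.02,-0.72,0],[-0.09,-1.44,0],[-0.2,-2.15,0],[-0.36,-2.86,0],[-0.56,-3.55,0]], twist=[-0.063,-0.126,-0.188,-0.251,-0.314])

```text
t: 4.92
eef_pos: [0.5772, 0.0033, 0.2108]
tool_rot: [0.0, 0.777, 0.629, -0.0]
contact_force: [-1.0, -1.8, -1.7]
gripper_width: 0.202
```

Emit:
move_arm(gripper=[0.1,0.1,0.1,0.1,0.1], xyz=[[-0.02,-0.72,0],[-0.09,-1.44,0],[-0.2,-2.15,0],[-0.36,-2.86,0],[-0.56,-3.55,0]], twist=[-0.063,-0.126,-0.188,-0.251,-0.314])

```text
t: 5.33
eef_pos: [0.5413, 0.0054, 0.2107]
tool_rot: [0.0, 0.669, 0.743, -0.0]
contact_force: [-1.1, -1.2, -1.5]
gripper_width: 0.199
```

```bash
python3 -c "
from h import *
goto(.638,-.034,.212,96)"
```

```text
t 5.33 pos [0.5413 0.0054 0.2107] phi 95.98 F [-1.1 -1.2 -1.5] g 0.199 q [ 0.32  0.43 -0.55  1.93  0.29  0.86 -0.28]
shift cm [-4.93  9.21 -0.12] twist -0.0003
```

Emit:
move_arm(gripper=[0.1,0.1,0.1,0.1,0.1], xyz=[[-0.02,-0.72,0],[-0.09,-1.44,0],[-0.2,-2.15,0],[-0.36,-2.86,0],[-0.56,-3.55,0]], twist=[-0.063,-0.126,-0.188,-0.251,-0.314])

```text
t: 5.75
eef_pos: [0.5064, -0.0034, 0.2107]
tool_rot: [0.0, 0.545, 0.839, -0.0]
contact_force: [-1.1, -1.3, 0.2]
gripper_width: 0.198
```

Emit:
move_arm(gripper=[0.1,0.1,0.1,0.1,0.1], xyz=[[-0.02,-0.72,0],[-0.09,-1.44,0],[-0.2,-2.15,0],[-0.36,-2.86,0],[-0.56,-3.55,0]], twist=[-0.063,-0.126,-0.188,-0.251,-0.314])

```text
t: 6.17
eef_pos: [0.4759, -0.0225, 0.2107]
tool_rot: [-0.0, 0.407, 0.913, -0.0]
contact_force: [-4.6, 0.2, 3.9]
gripper_width: 0.197
```

Emit:
move_arm(gripper=[0.1,0.1,0.1], xyz=[[0,0,0],[0,0,0],[0,0,0]], twist=[0,0,0])

```text
t: 6.42
eef_pos: [0.4753, -0.023, 0.2107]
tool_rot: [-0.001, 0.409, 0.913, -0.001]
contact_force: [-7.4, -0.9, 7.0]
gripper_width: 0.202
```

Run:
```python
from h import *
goto(.638,-.034,.212,132)
snap('top','t2')
i=cv2.imread('pics/t2.png'); cv2.imwrite('pics/t2z.png',cv2.resize(i[185:335,310:440],None,fx=4,fy=4,interpolation=cv2.INTER_CUBIC))
```

```text
t 6.42 pos [ 0.4753 -0.023   0.2107] phi 131.77 F [-7.4 -0.9  7. ] g 0.202 q [ 0.52  0.36 -0.71  2.07  0.32  0.82  0.35]
shift cm [-11.66  11.4   -0.17] twist -0.004
```

View pics/t2z.png

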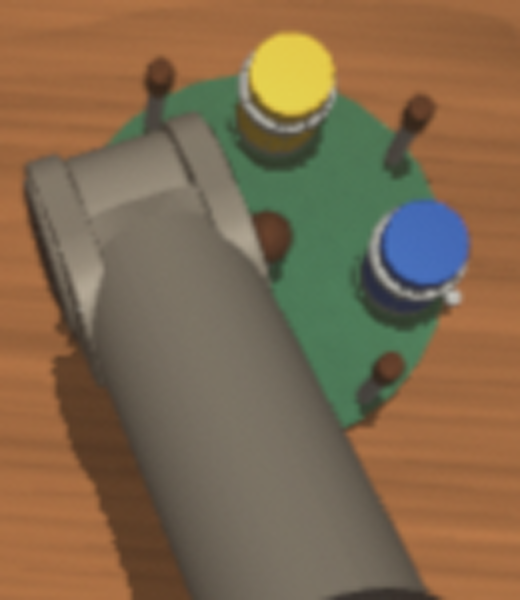

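Emit:
move_arm(gripper=[0.5,0.5,0.5,0.5,0.5], xyz=[[0,0,0],[0,0,0],[0,0,-1],[0,0,-4],[0,0,-7]], twist=[0,0,0,0,0])

```text
t: 6.88
eef_pos: [0.4763, -0.0227, 0.2809]
tool_rot: [-0.001, 0.408, 0.913, 0.0]
contact_force: [1.3, -0.4, 0.3]
gripper_width: 0.5
```

```bash
python3 -c "
from h import *
goto(.528,.176,.20,176)"
```

```text
t 6.88 pos [ 0.4763 -0.0227  0.2809] phi 131.88 F [ 1.3 -0.4  0.3] g 0.5 q [ 0.58  0.26 -0.76  2.    0.22  0.96  0.45]
shift cm [11.33 17.12  8.1 ] twist -0.7701
```

Emit:
move_arm(gripper=[1,1,1,1,1], xyz=[[1.5,2,0],[4,6,0.5],[6.5,10,1],[9,14,2],[10.8,16.2,3]], twist=[-0.1,-0.22,-0.34,-0.46,-0.58])

```text
t: 7.3
eef_pos: [0.5259, 0.1615, 0.2536]
tool_rot: [0.002, 0.128, 0.992, 0.001]
contact_force: [0.9, -1.0, 0.4]
gripper_width: 1.003
```

Run:
```python
from h import *
goto(.528,.176,.20,176)
o=snap('top','t3'); i=cv2.imread('pics/t3.png'); cv2.imwrite('pics/t3z.png',cv2.resize(i[185:335,310:440],None,fx=4,fy=4,interpolation=cv2.INTER_CUBIC))
snap('wrist','w3')
pts('wrist',['dust_cap','neck_lid','cap_seat'])
pts('top',['tin_mouth','service_spot'])
pts('scene',['tin_mouth','service_spot'])
goto(.528,.176,.20,176)
```

```text
t 7.3 pos [0.5259 0.1615 0.2536] phi 165.29 F [ 0.9 -1.   0.4] g 1.003 q [ 0.27  0.46 -0.87  1.87  0.42  1.    0.53]
shift cm [0.19 1.44 5.36] twist -0.1869
wrist dust_cap [([0.528, 0.172, 0.029], 0.96), ([0.552, -0.117, -0.0], 0.2)]
wrist neck_lid []
wrist cap_seat []
top tin_mouth [([0.459, -0.105, 0.116], 0.95)]
top service_spot [([0.458, -0.107, 0.116], 0.56)]
scene tin_mouth [([0.554, -0.019, 0.116], 0.76)]
scene service_spot [([0.456, -0.103, 0.126], 0.59)]
t 7.75 pos [0.5245 0.1579 0.2522] phi 164.9 F [-0.5  0.1  1. ] g 0.999 q [ 0.27  0.46 -0.87  1.87  0.42  1.    0.53]
shift cm [0.14 1.84 5.21] twist -0.1938
```

View pics/t3z.png

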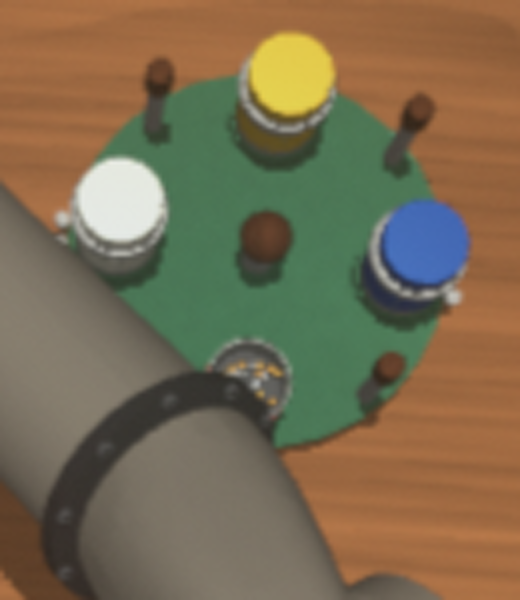

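View pics/w3.png

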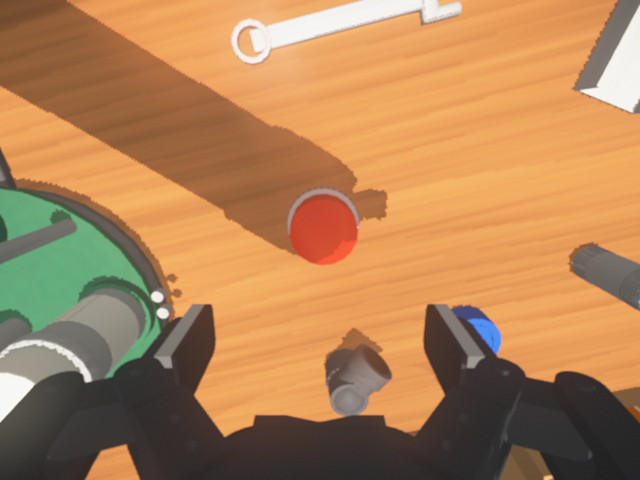

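Run:
```python
from h import *
im=read_camera('wrist'); cv2.imwrite('pics/w4.png',im['pixels'][:,:,::-1])
hsv=cv2.cvtColor(im['pixels'],cv2.COLOR_RGB2HSV)
m=((hsv[...,0]<8)|(hsv[...,0]>172))&(hsv[...,1]>180)&(hsv[...,2]>90)
n,l,st,c=cv2.connectedComponentsWithStats(m.astype(np.uint8)); k=1+st[1:,4].argmax(); y,x=np.nonzero(l==k)
(cx,cy),r=cv2.minEnclosingCircle(np.c_[x,y].astype(np.float32)); print(st[k],c[k],cx,cy,r)
print(bp(im,cx,cy,.052),bp(im,c[k][0],c[k][1],.05))
goto(.528,.176,.20,176)
```

```text
[ 309  191   66   69 3614] [340.80105147 225.53016049] 340.5879821777344 225.0579071044922 34.71220779418945
[0.52467279 0.17543481 0.052     ] [0.52563064 0.17548374 0.05      ]
t 7.8 pos [0.5245 0.1581 0.2521] phi 164.92 F [0.8 0.3 0.7] g 1.0 q [ 0.27  0.46 -0.87  1.87  0.42  1.    0.53]
shift cm [0.13 1.82 5.21] twist -0.1934
```

```bash
python3 -c "
from h import *
goto(.527,.1755,.075,176)"
```

```text
t 7.8 pos [0.5245 0.1581 0.2521] phi 164.92 F [0.8 0.3 0.7] g 1.0 q [ 0.27  0.46 -0.87  1.87  0.42  1.    0.53]
shift cm [ 0.23  1.76 17.71] twist -0.1934
```

Emit:
move_arm(gripper=[1,1,1,1,1], xyz=[[0.1,0.6,2],[0.2,1.3,5],[0.23,1.76,8],[0.23,1.76,10],[0.23,1.76,11]], twist=[-0.08,-0.15,-0.193,-0.193,-0.193])

```text
t: 8.22
eef_pos: [0.5255, 0.1757, 0.1392]
tool_rot: [-0.002, 0.034, 0.999, -0.001]
contact_force: [0.3, -1.1, 0.0]
gripper_width: 1.001
```

```bash
python3 -c "
from h import *
snap('wrist','w5')
goto(.527,.1755,.075,176)"
```

```text
t 8.27 pos [0.5253 0.1755 0.1387] phi 176.04 F [-0.9  0.2 -0.7] g 1.002 q [ 0.17  0.63 -0.8   1.93  0.61  0.84  0.55]
shift cm [-0.2   0.03  6.37] twist 0.0007
```

View pics/w5.png

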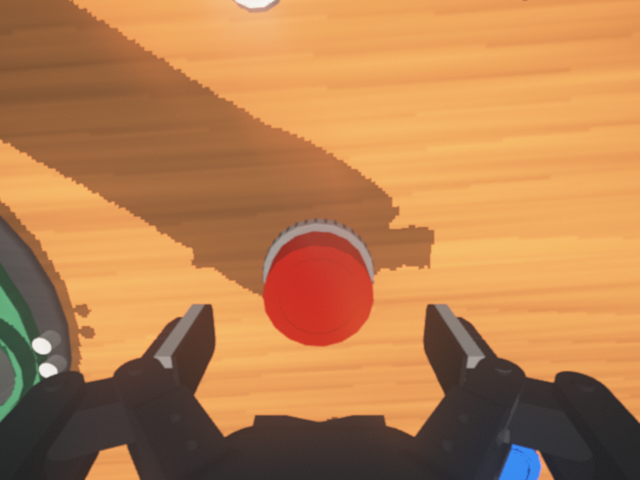

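Emit:
move_arm(gripper=[1,1,1,1,1], xyz=[[-0.1,0,2],[-0.1,0,4],[-0.1,0,5.5],[-0.1,0,6.1],[-0.1,0,6.2]], twist=[0,0,0,0,0])

```text
t: 8.68
eef_pos: [0.5273, 0.1765, 0.0792]
tool_rot: [-0.0, 0.034, 0.999, -0.0]
contact_force: [0.1, 0.7, -0.3]
gripper_width: 0.998
```

```bash
python3 -c "
from h import *
snap('wrist','w6')
goto(.527,.1755,.075,176)"
```

```text
t 8.73 pos [0.5276 0.1769 0.0798] phi 176.09 F [0.4 0.5 1. ] g 0.997 q [ 0.12  0.72 -0.73  1.95  0.7   0.74  0.47]
shift cm [ 0.05 -0.14  0.48] twist 0.0016
```

View pics/w6.png

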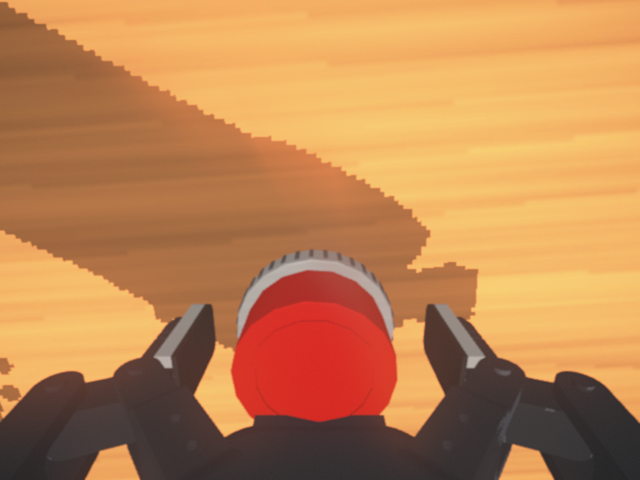

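Emit:
move_arm(gripper=[1,0.9,0.6,0.6,0.6], xyz=[[0,-0.1,0.4],[0,-0.1,0.4],[0,-0.1,0.4],[0,-0.1,0.4],[0,-0.1,0.4]], twist=[0,0,0,0,0], squeeze=20)

```text
t: 9.15
eef_pos: [0.5278, 0.176, 0.0764]
tool_rot: [0.001, 0.034, 0.999, -0.0]
contact_force: [-0.4, -0.8, 5.4]
gripper_width: 0.715
```

```bash
python3 -c "
from h import *
snap('wrist','w7')
goto(.527,.1755,.075,176)"
```

```text
t 9.2 pos [0.5277 0.176  0.0764] phi 176.11 F [-1.3 -1.5  5.5] g 0.715 q [ 0.12  0.72 -0.72  1.95  0.71  0.74  0.47]
shift cm [ 0.07 -0.05  0.14] twist 0.0019
```

View pics/w7.png

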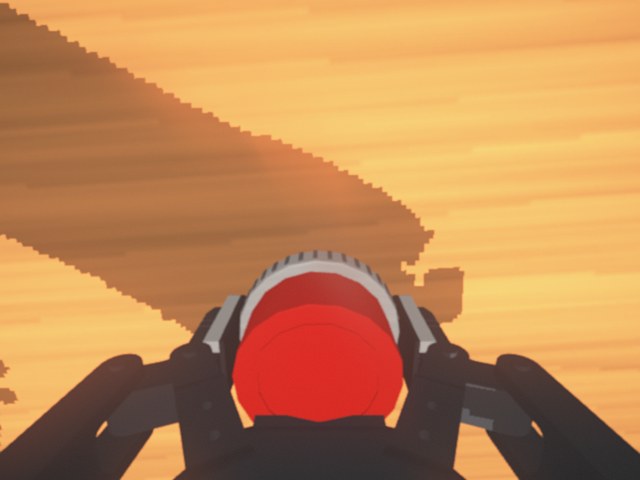

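Emit:
move_arm(gripper=[1,1,1,1,1], xyz=[[0,0,0],[0,0,0],[0,0,0],[0,0,0],[0,0,0]], twist=[0,0,0.05,0.15,0.27])

```text
t: 9.62
eef_pos: [0.5273, 0.1759, 0.0754]
tool_rot: [-0.0, 0.17, 0.985, 0.0]
contact_force: [-0.8, -1.1, 0.5]
gripper_width: 1.001
```

Emit:
move_arm(gripper=[1,1,1,1,1], xyz=[[0,0,0],[0,0,0],[0,0,0],[0,0,0],[0,0,0]], twist=[0.12,0.24,0.36,0.48,0.6])

```text
t: 10.03
eef_pos: [0.5274, 0.1761, 0.0756]
tool_rot: [-0.0, 0.455, 0.891, 0.0]
contact_force: [-0.6, -1.3, -0.4]
gripper_width: 0.995
```

```bash
python3 -c "
from h import *
goto(.5278,.176,.0758,86)"
```

```text
t 10.03 pos [0.5274 0.1761 0.0756] phi 125.93 F [-0.6 -1.3 -0.4] g 0.995 q [-0.03  0.66 -0.52  1.96  0.53  0.65 -0.26]
shift cm [-0.03  0.03 -0.02] twist 0.697
```

Emit:
move_arm(gripper=[1,1,1,1,1], xyz=[[0,0,0],[0,0,0],[0,0,0],[0,0,0],[0,0,0]], twist=[0.12,0.24,0.36,0.48,0.6])

```text
t: 10.45
eef_pos: [0.5273, 0.1761, 0.0756]
tool_rot: [-0.0, 0.697, 0.717, 0.0]
contact_force: [-0.3, 0.7, -0.3]
gripper_width: 0.998
```

Emit:
move_arm(gripper=[1,1,1,1,1], xyz=[[0,0,0],[0,0,0],[0,0,0],[0,0,0],[0,0,0]], twist=[0.07,0.1,0.1,0.1,0.1])

```text
t: 10.87
eef_pos: [0.5274, 0.176, 0.0756]
tool_rot: [-0.0, 0.73, 0.684, -0.0]
contact_force: [0.1, -0.1, -0.7]
gripper_width: 0.996
```

Emit:
move_arm(gripper=[0.6,0.6,0.6,0.6,0.6], xyz=[[0,0,0],[0,0,0],[0,0,0],[0,0,0],[0,0,0]], twist=[0,0,0,0,0], squeeze=40)

```text
t: 11.28
eef_pos: [0.5274, 0.1759, 0.076]
tool_rot: [0.0, 0.73, 0.683, -0.0]
contact_force: [-1.6, -1.2, 6.1]
gripper_width: 0.706
```

Run:
```python
from h import *
snap('wrist','w8')
goto(.5278,.176,.0758,86)
o=snap('top','t4'); i=cv2.imread('pics/t4.png'); cv2.imwrite('pics/t4z.png',cv2.resize(i[185:335,230:440],None,fx=3.8,fy=3.8,interpolation=cv2.INTER_CUBIC))
```

```text
t 11.33 pos [0.5274 0.1759 0.076 ] phi 86.17 F [-2.9 -0.4  5.2] g 0.707 q [-0.16  0.63 -0.35  1.97  0.37  0.6  -0.82]
shift cm [0.01 0.04 0.02] twist 0.003
```

View pics/w8.png

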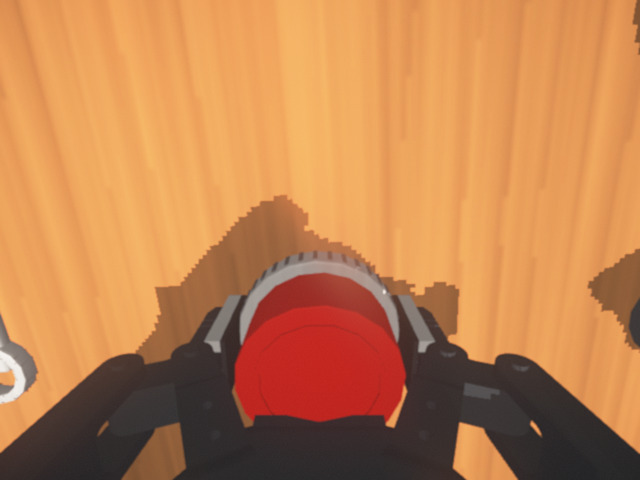

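View pics/t4z.png

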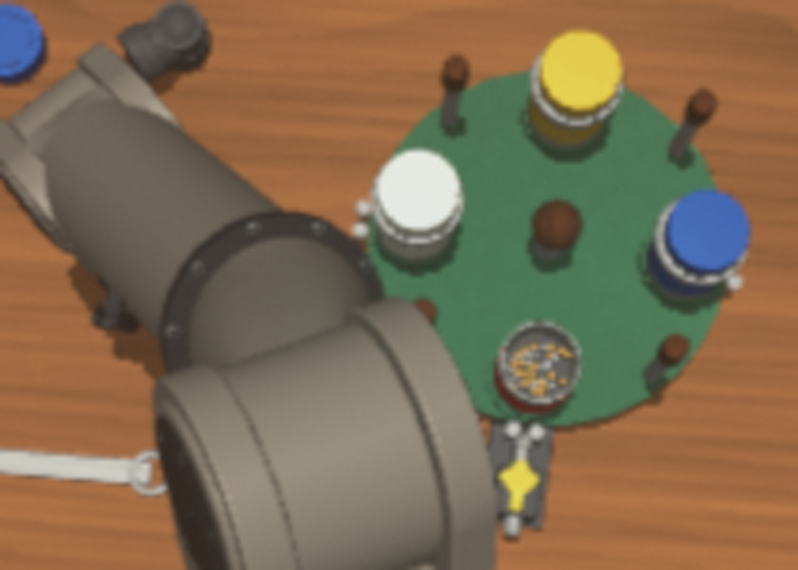

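Run:
```python
from h import *
im=read_camera('top'); p=im['pixels']
print('tin',bp(im,230+540.5/3.8-.5,185+364.5/3.8-.5,.118), 'ptr',bp(im,230+518.5/3.8-.5,185+480.5/3.8-.5,.046))
for n,u,v,z in [('white',417,192,.156),('blue',707,231,.156),('yellow',580,70,.156)]: print(n,bp(im,230+(u+.5)/3.8-.5,185+(v+.5)/3.8-.5,z))
for k in range(3): pts('top',['tin_mouth','rack_axis','service_spot']);
```

```text
tin [ 0.45704106 -0.10268268  0.118     ] ptr [ 0.3871266  -0.09744036  0.046     ]
white [ 0.55799889 -0.01361119  0.156     ]
blue [ 0.54623397 -0.20291962  0.156     ]
yellow [ 0.64801816 -0.11481735  0.156     ]
top tin_mouth [([0.456, -0.102, 0.12], 0.69)]
top rack_axis [([0.551, -0.111, 0.118], 0.75), ([0.575, -0.431, 0.001], 0.32)]
top service_spot [([0.458, -0.104, 0.116], 0.74)]
top tin_mouth [([0.456, -0.102, 0.12], 0.69)]
top rack_axis [([0.551, -0.111, 0.118], 0.75), ([0.575, -0.431, 0.001], 0.32)]
top service_spot [([0.458, -0.104, 0.116], 0.74)]
top tin_mouth [([0.456, -0.102, 0.12], 0.69)]
top rack_axis [([0.551, -0.111, 0.118], 0.75), ([0.575, -0.431, 0.001], 0.32)]
top service_spot [([0.458, -0.104, 0.116], 0.74)]
```

Emit:
move_arm(gripper=[0.6,0.6,0.6,0.6,0.6], xyz=[[0,0,-0.5],[0,0,-1.5],[0,0,-3],[0,0,-4.5],[0,0,-6]], twist=[0,0,0,0,0])

```text
t: 12.3
eef_pos: [0.5273, 0.1759, 0.1368]
tool_rot: [-0.0, 0.73, 0.683, 0.0]
contact_force: [0.3, 0.1, -2.0]
gripper_width: 0.707
```

Emit:
move_arm(gripper=[0.6,0.6,0.6,0.6,0.6], xyz=[[0,0,-1.5],[0,0,-3.5],[0,0,-5.5],[0,0,-7.5],[0,0,-9]], twist=[0,0,0,0,0])

```text
t: 12.72
eef_pos: [0.5276, 0.1761, 0.228]
tool_rot: [0.0, 0.73, 0.683, 0.001]
contact_force: [-0.1, 0.1, -1.6]
gripper_width: 0.704
```

Run:
```python
from h import *
snap('wrist','w9')
goto(.4585,-.1035,.230,86)
```

```text
t 12.77 pos [0.5288 0.1768 0.2305] phi 86.17 F [0.  0.4 0.2] g 0.707 q [-0.07  0.4  -0.45  1.89  0.22  0.89 -0.7 ]
shift cm [-28.44  -5.14  -0.04] twist 0.003
```

View pics/w9.png

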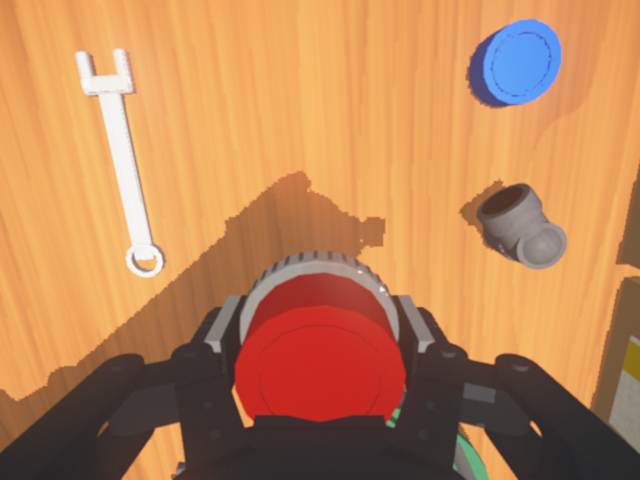

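Emit:
move_arm(gripper=[0.6,0.6,0.6,0.6,0.6], xyz=[[-1,-0.2,-1.5],[-3,-0.6,-3.5],[-6,-1.1,-5.5],[-9,-1.6,-6.5],[-12,-2.2,-7]], twist=[0,0,0,0,0])

```text
t: 13.18
eef_pos: [0.4975, 0.0569, 0.2973]
tool_rot: [0.001, 0.73, 0.683, 0.001]
contact_force: [-0.3, -0.1, -1.0]
gripper_width: 0.707
```

Emit:
move_arm(gripper=[0.6,0.6,0.6,0.6,0.6], xyz=[[-3,-0.5,0],[-6,-1.1,0],[-9,-1.6,0],[-12,-2.1,0],[-14,-2.5,0]], twist=[0,0,0,0,0])

```text
t: 13.6
eef_pos: [0.4617, -0.0833, 0.2955]
tool_rot: [0.0, 0.731, 0.682, -0.001]
contact_force: [-0.3, 0.5, -1.1]
gripper_width: 0.707
```

Emit:
move_arm(gripper=[0.6,0.6,0.6,0.6,0.6], xyz=[[-1.2,-0.2,0],[-1.9,-0.3,0],[-2,-0.3,0],[-2,-0.3,0],[-2,-0.3,0]], twist=[0,0,0,0,0])

```text
t: 14.02
eef_pos: [0.459, -0.0989, 0.2956]
tool_rot: [-0.0, 0.73, 0.684, 0.0]
contact_force: [0.1, 0.1, -1.8]
gripper_width: 0.706
```

Run:
```python
from h import *
goto(.4575,-.1025,.230,86.4)
```

```text
t 14.02 pos [ 0.459  -0.0989  0.2956] phi 86.26 F [ 0.1  0.1 -1.8] g 0.706 q [ 0.39  0.17 -0.35  2.02  0.07  0.96 -0.05]
shift cm [-0.37 -0.13  6.56] twist -0.0025
```

Emit:
move_arm(gripper=[0.6,0.6,0.6,0.6,0.6], xyz=[[-0.37,-0.13,2],[-0.37,-0.13,4.5],[-0.37,-0.13,7],[-0.37,-0.13,8.5],[-0.37,-0.13,9.1]], twist=[0,0,0,0,0])

```text
t: 14.43
eef_pos: [0.4563, -0.1022, 0.2025]
tool_rot: [-0.002, 0.73, 0.684, -0.001]
contact_force: [-0.8, 0.2, -1.2]
gripper_width: 0.713
```

Emit:
move_arm(gripper=[0.6,0.6], xyz=[[0,0,0],[0,0,0]], twist=[0,0])

```text
t: 14.6
eef_pos: [0.4578, -0.103, 0.2051]
tool_rot: [0.0, 0.73, 0.683, 0.0]
contact_force: [0.8, -0.7, -1.2]
gripper_width: 0.702
```

Run:
```python
from h import *
goto(.4575,-.1025,.205,86.4)
snap('wrist','w10')
im=snap('scene','s10')
i=cv2.imread('pics/s10.png'); cv2.imwrite('pics/s10z.png',cv2.resize(i[170:330,190:350],None,fx=3.7,fy=3.7,interpolation=cv2.INTER_CUBIC))
```

```text
t 14.6 pos [ 0.4578 -0.103   0.2051] phi 86.23 F [ 0.8 -0.7 -1.2] g 0.702 q [ 0.37  0.29 -0.33  2.11  0.14  0.76 -0.11]
shift cm [ 0.04 -0.04  0.01] twist -0.0029
```

View pics/w10.png

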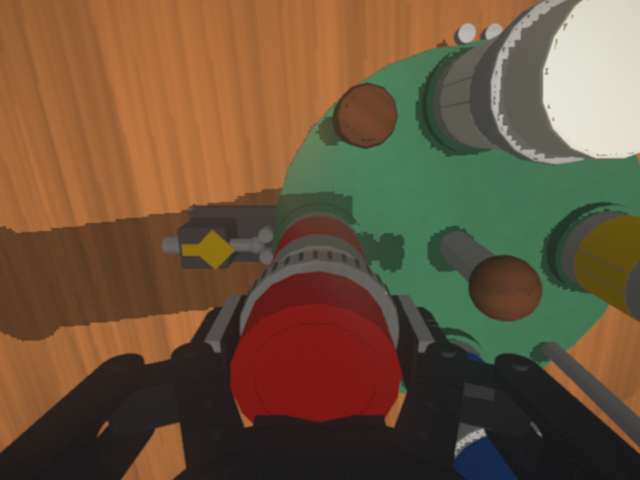

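View pics/s10z.png

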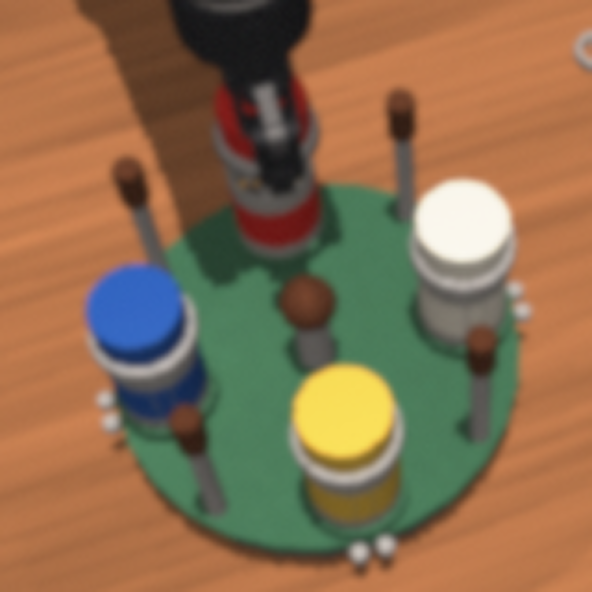

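Emit:
move_arm(gripper=[0.6,0.6,0.6,0.6,0.6], xyz=[[0.03,-0.03,0.3],[0.03,-0.03,0.6],[0.03,-0.03,0.9],[0.03,-0.03,1.2],[0.03,-0.03,1.4]], twist=[0,0,0,0,0])

```text
t: 15.12
eef_pos: [0.4568, -0.1034, 0.1903]
tool_rot: [-0.0, 0.73, 0.683, -0.0]
contact_force: [-1.0, 0.0, -1.3]
gripper_width: 0.708
```

Emit:
move_arm(gripper=[0.6,0.6,0.6,0.6], xyz=[[0,0,0.2],[0,0,0.4],[0,0,0.5],[0,0,0.6]], twist=[0,0,0,0])

```text
t: 15.45
eef_pos: [0.4569, -0.1034, 0.1845]
tool_rot: [-0.0, 0.73, 0.683, -0.0]
contact_force: [-0.8, 0.1, -1.7]
gripper_width: 0.708
```

Run:
```python
from h import *
goto(.4575,-.1025,.1798,86.4)
```

```text
t 15.45 pos [ 0.4569 -0.1034  0.1845] phi 86.16 F [-0.8  0.1 -1.7] g 0.708 q [ 0.36  0.33 -0.32  2.13  0.16  0.71 -0.13]
shift cm [0.09 0.05 0.47] twist -0.0042
```

Emit:
move_arm(gripper=[0.6,0.6,0.6,0.6,0.6], xyz=[[0.04,0.02,0.15],[0.04,0.02,0.3],[0.04,0.02,0.4],[0.04,0.02,0.45],[0.04,0.02,0.5]], twist=[0,0,0,0,0])

```text
t: 15.87
eef_pos: [0.4573, -0.1031, 0.1799]
tool_rot: [0.0, 0.73, 0.683, -0.0]
contact_force: [-2.8, -0.7, 8.8]
gripper_width: 0.71
```

Run:
```python
from h import *
goto(.4575,-.1025,.1798,86.4)
```

```text
t 15.87 pos [ 0.4573 -0.1031  0.1799] phi 86.15 F [-2.8 -0.7  8.8] g 0.71 q [ 0.36  0.33 -0.32  2.13  0.16  0.7  -0.13]
shift cm [0.06 0.02 0.01] twist -0.0044
```

Emit:
move_arm(gripper=[0.6,0.6,0.6], xyz=[[0,0,0.05],[0,0,0.1],[0,0,0.1]], twist=[0,0,0])

```text
t: 16.12
eef_pos: [0.4573, -0.1031, 0.1799]
tool_rot: [0.0, 0.73, 0.683, -0.0]
contact_force: [-5.0, 0.6, 13.2]
gripper_width: 0.709
```

Emit:
move_arm(gripper=[0.75,0.8,0.9,0.9,0.9], xyz=[[0,0,0.1],[0,0,0],[0,0,-0.1],[0,0,-0.1],[0,0,-0.1]], twist=[0,0,0,0,0])

```text
t: 16.53
eef_pos: [0.4572, -0.1029, 0.1797]
tool_rot: [0.0, 0.73, 0.683, 0.0]
contact_force: [0.2, 0.2, -0.3]
gripper_width: 0.9
```

Run:
```python
from h import *
goto(.4575,-.1025,.205,86.4)
snap('wrist','w11')
```

```text
t 16.53 pos [ 0.4572 -0.1029  0.1797] phi 86.16 F [ 0.2  0.2 -0.3] g 0.9 q [ 0.36  0.33 -0.32  2.13  0.16  0.7  -0.13]
shift cm [ 0.04  0.02 -2.53] twist -0.0041
```

View pics/w11.png

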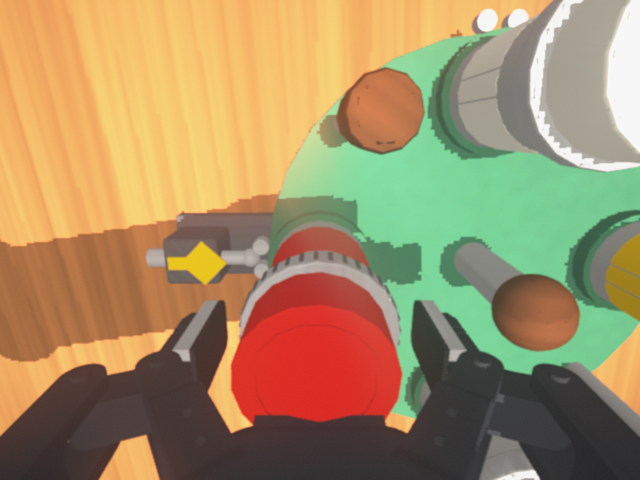

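Emit:
move_arm(gripper=[1,1,1,1,1], xyz=[[0,0,-0.6],[0,0,-1.4],[0,0,-2.2],[0,0,-2.6],[0,0,-2.65]], twist=[0,0,0,0,0])

```text
t: 17.0
eef_pos: [0.4579, -0.1031, 0.2076]
tool_rot: [0.001, 0.73, 0.683, 0.001]
contact_force: [0.0, -0.1, -0.0]
gripper_width: 1.001
```

Run:
```python
from h import *
goto(.4575,-.1025,.206,86.4)
snap('wrist','w12')
goto(.4575,-.1025,.206,86.4)
```

```text
t 17.0 pos [ 0.4579 -0.1031  0.2076] phi 86.15 F [ 0.  -0.1 -0. ] g 1.001 q [ 0.37  0.29 -0.33  2.11  0.13  0.76 -0.11]
shift cm [ 0.05 -0.05  0.16] twist -0.0044
t 17.05 pos [ 0.4576 -0.1031  0.2071] phi 86.15 F [ 0.2 -0.5  0.2] g 1.0 q [ 0.37  0.29 -0.33  2.11  0.13  0.76 -0.11]
shift cm [ 0.06 -0.02  0.11] twist -0.0044
```

View pics/w12.png

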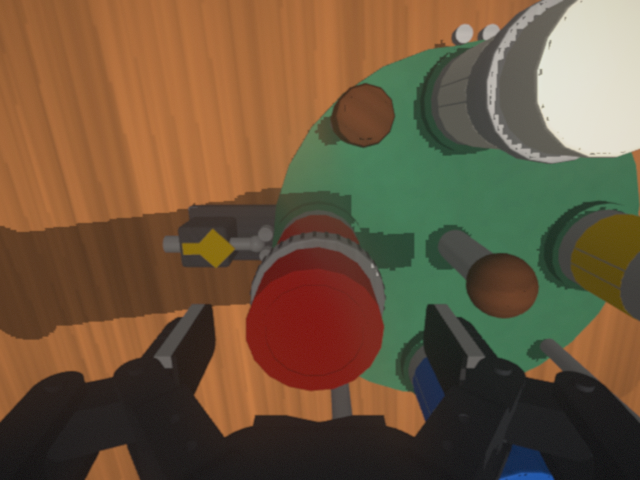

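Emit:
move_arm(gripper=[0.5,0.5,0.5,0.5,0.5], xyz=[[0,0,0],[0,0,0],[0,0,0],[0,0,0],[0,0,0]], twist=[0,0,0,0,0], squeeze=25)

```text
t: 17.47
eef_pos: [0.457, -0.103, 0.2061]
tool_rot: [-0.0, 0.73, 0.683, -0.0]
contact_force: [-1.4, 0.5, 2.0]
gripper_width: 0.614
```

Run:
```python
from h import *
snap('wrist','w13')
goto(.4575,-.1025,.206,86.4)
```

```text
t 17.52 pos [ 0.457  -0.1029  0.2061] phi 86.16 F [-1.1  0.6  2.9] g 0.616 q [ 0.37  0.29 -0.33  2.11  0.13  0.76 -0.11]
shift cm [0.05 0.04 0.01] twist -0.0042
```

View pics/w13.png

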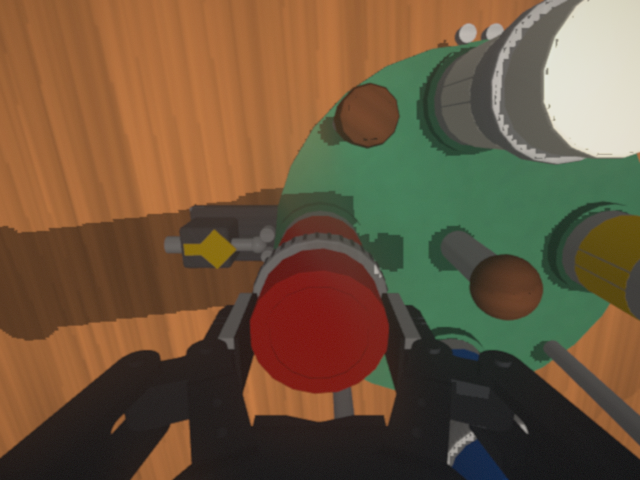

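Emit:
move_arm(gripper=[0.5,0.5,0.5,0.5,0.5], xyz=[[0,0,-0.3],[0,0,-0.7],[0,0,-1.3],[0,0,-2],[0,0,-2.7]], twist=[0,0,0,0,0])

```text
t: 17.93
eef_pos: [0.4572, -0.103, 0.234]
tool_rot: [0.0, 0.73, 0.683, 0.0]
contact_force: [-0.6, 0.7, 0.2]
gripper_width: 0.614
```

Emit:
move_arm(gripper=[0.5,0.5,0.5,0.5,0.5], xyz=[[0,0,-1.5],[0,0,-3],[0,0,-4.5],[0,0,-5.7],[0,0,-6.3]], twist=[0,0,0,0,0])

```text
t: 18.35
eef_pos: [0.4579, -0.103, 0.2984]
tool_rot: [0.001, 0.73, 0.683, 0.001]
contact_force: [1.2, 0.1, -0.4]
gripper_width: 0.616
```

Emit:
move_arm(gripper=[0.5,0.5,0.5,0.5,0.5], xyz=[[0,0,0],[0,0,0],[0,0,0],[0,0,0],[0,0,0]], twist=[0,0,0,0,0])

```text
t: 18.77
eef_pos: [0.4568, -0.1029, 0.2955]
tool_rot: [-0.001, 0.73, 0.683, -0.0]
contact_force: [0.0, 1.1, 0.3]
gripper_width: 0.614
```

Run:
```python
from h import *
snap('wrist','w14')
goto(.4575,-.1025,.206,86.4)
im=snap('scene','s14')
i=cv2.imread('pics/s14.png'); cv2.imwrite('pics/s14z.png',cv2.resize(i[150:310,190:350],None,fx=3.7,fy=3.7,interpolation=cv2.INTER_CUBIC))
for c in('scene','top'): pts(c,['dust_cap','neck_lid','tin_mouth'])
```

```text
t 18.82 pos [ 0.4569 -0.1029  0.2956] phi 86.16 F [ 0.1  0.7 -0.3] g 0.616 q [ 0.4   0.17 -0.34  2.02  0.07  0.96 -0.05]
shift cm [0.04 0.07 8.96] twist -0.0041
scene dust_cap [([0.46, -0.102, 0.216], 0.49), ([0.457, -0.106, 0.106], 0.47), ([0.47, -0.187, 0.157], 0.21)]
scene neck_lid [([0.457, -0.108, 0.105], 0.93)]
scene tin_mouth [([0.457, -0.108, 0.119], 0.63)]
top dust_cap [([0.575, -0.43, -0.003], 0.49)]
top neck_lid []
top tin_mouth [([0.456, -0.102, 0.12], 0.69)]
```

View pics/w14.png

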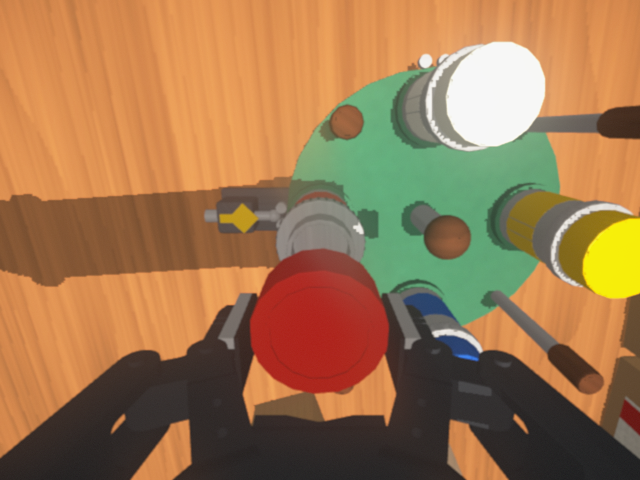

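View pics/s14z.png

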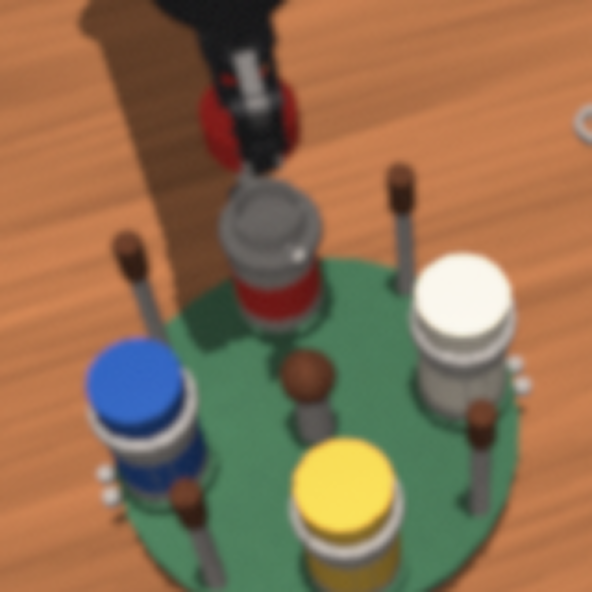

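```bash
python3 -c "
from station import *
print(hand_in())"
```

```text
the job is handed in; nothing more can be done
None
```

The job is done and handed in at about 19 s of the 64 s allowed.

- **Rack:** I turned it a quarter turn counter-clockwise by peg_b. After I let go, the pegs and lids stood at the same pixels as in their starting notch. The tin mouth measured (0.457, -0.103), which matches the service spot.
- **Lid set:** I first squeezed the set lightly at right angles to centre it. I then lifted it by the knurled rim with the red cap riding along and lowered it into the tin. Contact came at the expected height (0.180 m at the tool), with about 13 N pressing it home.
- **Cap:** I lifted only the red cap. It is held level with its underside about 10 cm above the tin rim. At the last check the wrist force was about 1 N or less and the grip reading (0.616) matched the 54 mm cap.

In the last scene and wrist pictures the neck lid sits level in the tin with its neck open, and the cap is clear of everything. The scene camera put the neck lid's origin at (0.457, -0.108, 0.105), where 0.104 m up is fully seated. That y is about 5 mm from my measured tin centre. The top camera gave -0.102, so I took the difference as network error.

One check gave no result: in the final pose the top camera network did not find the neck lid, and its only dust-cap report was in the wrong place, with the arm in its view.

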